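# Release the latched key of the peg lathe's switch box

### The job

The peg lathe is being left for the night, but one of the four push-push keys on its switch box is still latched down. With the fingertips, tap the four keys lightly one after another, from the robot's left to its right, to feel which one it is, without pushing a raised key down and without letting the latched one go yet. Then press the latched key fully in and let it spring up, so that all four keys stand up, and leave the things around the box where they are.

Things in the scene. Friction and masses are not known exactly. Their poses are not given: they have to be found in the camera images.
- keybox: grey sheet-metal switch box, fixed to the bench, 100 mm (its x) by 220 mm (its y), top face 55 mm above the bench. Origin: centre of its underside, on the bench. The four keys stand in one row along its y axis, at y = +75, +25, -25 and -75 mm (x = 0). The box is turned at most 20 degrees, so +y is the end on the robot's left
- cap_a: one of the four identical black key caps, 30 mm (x) by 24 mm (y), flat top, axes as the box's; the letters are in no fixed order along the row. Origin: centre of its top face, which is 77 mm above the bench when the key is up, about 69 mm when it is latched, 62 mm when it is fully in. The aluminium plate round it (40 mm wide, 3 mm proud of the box) lies 58 mm above the bench
- cap_b: one of the four identical black key caps, 30 mm (x) by 24 mm (y), flat top, axes as the box's; the letters are in no fixed order along the row. Origin: centre of its top face, which is 77 mm above the bench when the key is up, about 69 mm when it is latched, 62 mm when it is fully in. The aluminium plate round it (40 mm wide, 3 mm proud of the box) lies 58 mm above the bench
- cap_c: one of the four identical black key caps, 30 mm (x) by 24 mm (y), flat top, axes as the box's; the letters are in no fixed order along the row. Origin: centre of its top face, which is 77 mm above the bench when the key is up, about 69 mm when it is latched, 62 mm when it is fully in. The aluminium plate round it (40 mm wide, 3 mm proud of the box) lies 58 mm above the bench
- cap_d: one of the four identical black key caps, 30 mm (x) by 24 mm (y), flat top, axes as the box's; the letters are in no fixed order along the row. Origin: centre of its top face, which is 77 mm above the bench when the key is up, about 69 mm when it is latched, 62 mm when it is fully in. The aluminium plate round it (40 mm wide, 3 mm proud of the box) lies 58 mm above the bench
- key_a (a joint): depth of the key with cap_a, m: 0 up, about 0.0077 latched, 0.015 fully in. Push-push, on a spring, straight down: 2 N starts an up key moving, 4 to 5 N a latched one, 7 to 9 N takes either fully in. Let go after about 0.3 s deeper than 13 mm, an up key latches and a latched key springs up (to 2 mm at once, the rest in about 2 s); let go from under 11 mm, each goes back to where it was
- key_b (a joint): depth of the key with cap_b, m: 0 up, about 0.0077 latched, 0.015 fully in. Push-push, on a spring, straight down: 2 N starts an up key moving, 4 to 5 N a latched one, 7 to 9 N takes either fully in. Let go after about 0.3 s deeper than 13 mm, an up key latches and a latched key springs up (to 2 mm at once, the rest in about 2 s); let go from under 11 mm, each goes back to where it was
- key_c (a joint): depth of the key with cap_c, m: 0 up, about 0.0077 latched, 0.015 fully in. Push-push, on a spring, straight down: 2 N starts an up key moving, 4 to 5 N a latched one, 7 to 9 N takes either fully in. Let go after about 0.3 s deeper than 13 mm, an up key latches and a latched key springs up (to 2 mm at once, the rest in about 2 s); let go from under 11 mm, each goes back to where it was
- key_d (a joint): depth of the key with cap_d, m: 0 up, about 0.0077 latched, 0.015 fully in. Push-push, on a spring, straight down: 2 N starts an up key moving, 4 to 5 N a latched one, 7 to 9 N takes either fully in. Let go after about 0.3 s deeper than 13 mm, an up key latches and a latched key springs up (to 2 mm at once, the rest in about 2 s); let go from under 11 mm, each goes back to where it was
- canister: loose screw-top aluminium canister, upright, 63 mm across, 62 mm tall, beyond the box; origin at the centre of its underside; a bystander
- slate: loose charcoal-grey slate sharpening block, 60 x 190 x 25 mm, lying beyond the box; origin at the centre of its underside; a bystander
- cup: loose tin cup, 72 mm across, 75 mm tall, with a handle and rejected pegs that stick out to about 110 mm, left of the box; origin at the centre of its underside; a bystander
- gauge: loose steel marking gauge lying on its fence block, rod 195 mm long, 54 mm tall, right of the box; origin at the centre of the underside of its block; a bystander

How it is judged:
By the outcome, as a careful person would: the job done as asked, in the order asked, and still so for the second after the job is handed in, with the robot touching nothing.
It also fails if it takes over 48 s, if anything falls off the work surface, if the arm or the gripper's body presses on something with over 40 N, if the wrist force passes 120 N, or if a joint passes its speed limit or range.

### The arm

A 6-joint arm with a two-finger parallel gripper is mounted at the origin on the work surface. World frame = base frame: x ahead of the robot, y to its left, z up, the work surface at z = 0. Lengths are in mm, angles in rad, forces in N, time in s.
With the tool pointing down it reaches from about 350 to 850 mm from the base axis. Payload 8.1 kg.
Tool frame: the origin (TCP) lies midway between the tips of the shut fingers; the grasp point (between the pads) lies 19 mm behind it; x points along the fingers, y is the direction in which the jaws open and shut, and the axes are right-handed (so a half turn about x gives the same grasp; the last joint's range is limited). The gripper opens to 85 mm and grips with 20 to 120 N. Pads are 22 mm wide; open, the fingers measure 114 mm over their backs; the gripper's body (76 mm by 85 mm) begins 54 mm behind the grasp point. The pads swing forward as they close: fully open they stand 13 mm farther back than shut.
Start: joints at [-0.085, 0.13, 1.488, -0, 1.523, -0.085], TCP at [600.004, 0.022, 231.292] pointing down, gripper open.
Joint ranges: [-2.96, 2.96], [-0.89, 2.26], [0.02, 2.5], [-1.34, 4.48], [0, 2.73], [-2.66, 2.66]. Speed limits (rad/s): [2.39, 2.39, 2.79, 3.14, 3.14, 3.14].

### API

Orientations are given as a unit quaternion [w, x, y, z].
In Python, from rig import read_state, get_image, ticket gives the robot as it stands.
- The arm moves only by the tool arm_command, never from a script. Its argument "deltas" is a list of rows, each an object of numbers: "dx", "dy", "dz": the shift along the tool's x, y, z in m; "rx", "ry", "rz": the turn, a rotation vector about the tool's x, y, z in degrees; "hand": the closure, from -1 (fully open) to 1 (shut), so that 0 is half open. A call has 1 to 8 rows; each row is the pose to reach, as a shift and turn from the pose commanded when the call began, along the tool's axes at that moment; what a row does not reach only later rows make up. A row lasts 1/10 s, in which the tool goes at most 50 mm and 8.59 degrees, less where a joint would pass 70% of its speed; a pose out of reach is approached as far as the arm can. A call with a gripper value outside its range is refused whole. The fingers move at their own pace and stop on an object; "squeeze" is the grip in N (left out, the last holds). Time passes only in rows, so rows that repeat a pose let the fingers close. It gives the time, the measured TCP pose, the force and the opening at its end, in the units of the state.
- read_state(): the state, without advancing time (a new reading comes with each control period).
- get_image(name): name is "scene" or "side" or "wrist"; returns a dict with "img" (384x512x3 uint8, blue, green, red), "depth" (384x512 float32, mm along the optical axis (not along the pixel's ray), 0 where there is no reading), "vfov" (degrees; the focal length in pixels is half the picture's height over the tangent of half this angle, whatever the lens; pixels are square), "cx", "cy" (the principal point, pixels), "world_to_cam" (4x4, takes a point from world to camera coordinates); the wrist camera has in their place "hand_eye" (4x4, takes a point from camera to tool coordinates, whose origin is the TCP and whose axes are the tool frame's). Camera axes: x right, y down, z forward; pixel columns grow to the right and rows downward; lengths in mm; the calibration is good to about 2 mm. A picture is of the moment at which its call begins: read the wrist's pose just before it.
- ticket.close_job(): hands the job in, once; it reports no verdict.
The state is a dict: "clock": time; "joints": joint angles; "dq": joint speeds; "joint_torque": joint torques, N m; "tcp_pos": TCP position; "orientation": TCP orientation; "force": force on the tool from outside, world axes, zero at the start; "torque": the same for the moment, N m; "width": finger opening in mm.
Only numpy, scipy, OpenCV 4.12 (cv2) and the standard library are available. Lean on these libraries where they do the work, as an engineer would, in place of code of your own. Each camera call takes 0.05 s, during which the arm holds its last target. There are 200 camera calls.

## Working session

There is one attempt and no reset: what is moved stays moved. The work goes in short steps, Python scripts to look and compute and a tool call to move; the robot and the scene stay as the last step left them, time stands still between calls to the robot, and variables do not carry over. Pictures are saved under pics/ and viewed, about 8 in all and at most 12, crops included, and the job is handed in when it is done.

Besides the shell and the picture viewer there is one more tool, called after ">>>" as name(argument=value, ...) on one line, values as JSON. arm_command: Moves the arm, as the interface text tells. Its arguments: {"type":"object","properties":{"deltas":{"type":"array"},"squeeze":{"type":"number"}},"required":["deltas"]}

```bash
ls; mkdir -p pics; cat > h.py <<'E'
import numpy as np, cv2
from rig import read_state, get_image
def K(d):
    f=d["img"].shape[0]/2/np.tan(np.radians(d["vfov"])/2); return f
def pts(d):
    "world point per pixel from depth (scene/side)"
    f=K(d); z=d["depth"]; v,u=np.mgrid[:z.shape[0],:z.shape[1]]
    P=np.stack([(u-d["cx"])*z/f,(v-d["cy"])*z/f,z,np.ones_like(z)],-1)
    return (P@np.linalg.inv(d["world_to_cam"]).T)[...,:3]
E
python3 - <<'E'
from h import *
s=read_state(); print(s)
a=get_image("scene");b=get_image("side")
np.save("scene.npy",a,allow_pickle=True);np.save("side.npy",b,allow_pickle=True)
cv2.imwrite("pics/1.png",np.vstack([a["img"],b["img"]])[:, :] if 0 else cv2.resize(np.hstack([a["img"],b["img"]]),(800,300)))
cv2.imwrite("pics/scene.png",a["img"]);cv2.imwrite("pics/side.png",b["img"])
for d in(a,b): print(d["vfov"],d["cx"],d["cy"],np.linalg.inv(d["world_to_cam"]).round(2), (d["depth"]==0).mean())
E
```

```text
pics
{'clock': 0.0, 'joints': array([-8.53860224e-02,  1.31161969e-01,  1.48929902e+00,  2.73145808e-06,
        1.52301343e+00, -8.54048473e-02]), 'dq': array([-3.71716382e-05,  1.65385226e-03,  7.30811955e-04, -5.90296086e-04,
        1.42483620e-04,  2.34248141e-04]), 'joint_torque': array([-1.90700346e-03, -5.69404185e+01, -5.00557995e+01, -2.19391650e-04,
        1.44415747e-02,  7.24149572e-05]), 'tcp_pos': array([5.99436948e+02, 7.99217779e-02, 2.30233127e+02]), 'orientation': array([ 0.49949498,  0.49956724,  0.50051392, -0.50042297]), 'force': array([-0.16213857,  0.54376725,  0.04054773]), 'torque': array([-0.03657207, -0.01505439, -0.02180167]), 'width': 85.39155935276716}
43.534866456538765 262.77465018664464 196.02685645997616 [[ 1.6000e-01  8.3000e-01 -5.4000e-01  1.1837e+03]
 [ 9.9000e-01 -1.4000e-01  9.0000e-02 -6.4550e+01]
 [ 0.0000e+00 -5.4000e-01 -8.4000e-01  9.5800e+02]
 [ 0.0000e+00  0.0000e+00  0.0000e+00  1.0000e+00]] 0.003911336263020833
42.97440018365762 261.0765195513419 187.17720466053422 [[-9.7000e-01 -2.0000e-01  1.7000e-01  4.2978e+02]
 [-2.6000e-01  7.3000e-01 -6.3000e-01  7.5905e+02]
 [ 0.0000e+00 -6.5000e-01 -7.6000e-01  9.6223e+02]
 [ 0.0000e+00  0.0000e+00  0.0000e+00  1.0000e+00]] 0.004007975260416667
```

View pics/scene.png

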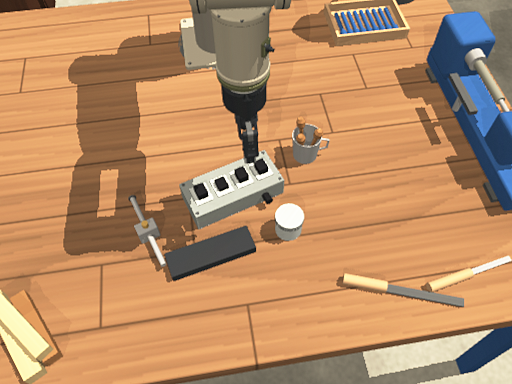

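View pics/side.png

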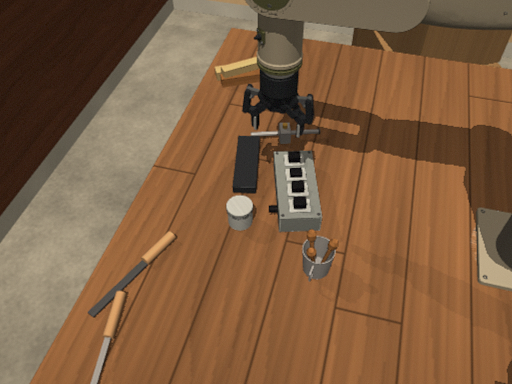

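The scene view shows the box centred near (232,188), with black caps at about (261,167), (241,174), (222,183), (200,191) from the robot's left to its right. The cup is at its left end, the gauge at its right, and the slate and canister are beyond it.

```bash
python3 - <<'E'
from h import *
a=np.load("scene.npy",allow_pickle=True).item();b=np.load("side.npy",allow_pickle=True).item()
for n,d,box in(("sc",a,(185,150,285,215)),("si",b,(272,145,325,225))):
    P=pts(d); g=d["img"].max(2); u0,v0,u1,v1=box
    m=np.zeros(g.shape,bool); m[v0:v1,u0:u1]=1
    m&=(g<60)&(P[...,2]>60)&(P[...,2]<90)
    k,l,st,c=cv2.connectedComponentsWithStats(m.astype(np.uint8))
    for i in range(1,k):
        if st[i,4]>25:
            q=P[l==i]; t=np.median(q,0); zz=np.percentile(q[:,2],[10,50,90]).round(1)
            print(n,st[i],c[i].round(1),t.round(1),zz)
    # surfaces
    top=np.zeros(g.shape,bool);top[v0:v1,u0:u1]=1
    top&=(P[...,2]>50)&(P[...,2]<60)&(d["img"].max(2)>90)
    q=P[top]; r=cv2.minAreaRect(q[:,:2].astype(np.float32)); print(n,"top",r,np.median(q[:,2]))
ca=cv2.resize(a["img"][145:215,180:290],None,fx=5,fy=5,interpolation=cv2.INTER_CUBIC)
cb=cv2.resize(b["img"][145:235,265:330],None,fx=3.89,fy=3.89,interpolation=cv2.INTER_CUBIC)
cv2.imwrite("pics/crop.png",np.hstack([ca[:350],cb[:350]]))
E
```

```text
sc [255 159  13  15 136] [260.8 166.3] [539.5  38.8  75.2] [67.1 75.2 77.3]
sc [235 167  13  16 141] [241.  174.3] [553.6  -8.4  74.8] [67.  74.8 77.7]
sc [215 177  14  14 118] [221.1 183.5] [566.7 -55.6  67.9] [64.7 67.9 70. ]
sc [194 183  14  17 146] [200.5 190.8] [ 584.  -103.    75.4] [68.6 75.4 77.5]
sc top ((594.8461303710938, -20.740188598632812), (181.70664978027344, 220.0278778076172), 16.98632049560547) 54.431381175166166
si [288 151  12  11 110] [294.  156.5] [573.5 -96.   76.2] [66.4 76.2 79.1]
si [290 168  12   9 104] [295.5 172. ] [559.  -51.3  68.9] [65.1 68.9 71.5]
si [292 181  12  11 131] [297.5 186. ] [543.6  -1.4  76.3] [66.8 76.3 78.6]
si [294 197  12  12 139] [299.4 202.3] [528.4  46.2  76.4] [66.9 76.4 79. ]
si top ((550.9085083007812, -31.213821411132812), (100.2010726928711, 224.8794403076172), 17.717876434326172) 55.8059783120317
```

View pics/crop.png

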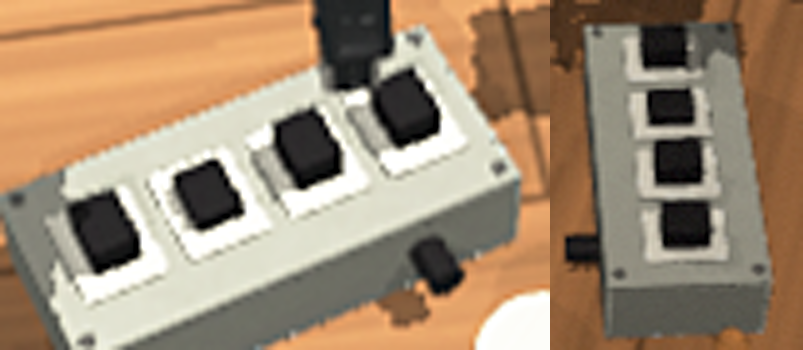

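```bash
python3 - <<'E'
from h import *
from scipy.spatial.transform import Rotation as R
a=np.load("scene.npy",allow_pickle=True).item();b=np.load("side.npy",allow_pickle=True).item()
for n,d,cs in(("sc",a,[(261,166),(241,174),(221,183),(200,191)]),("si",b,[(299,202),(297,186),(295,172),(294,156)])):
    P=pts(d);g=d["img"].max(2);C=[]
    for i,(u,v) in enumerate(cs):
        s=np.s_[v-10:v+11,u-9:u+10]; q=P[s][g[s]<70]; lo=65.5 if i==2 else 73
        q=q[(q[:,2]>lo)&(q[:,2]<82)]
        r=cv2.minAreaRect(q[:,:2].astype(np.float32)); C.append(r[0]); print(n,i,np.array(r[0]).round(1),np.array(r[1]).round(1),round(r[2],1),np.median(q[:,2]).round(1),q[:,:2].mean(0).round(1))
    C=np.array(C); e=C[3]-C[0]; print("yaw",np.degrees(np.arctan2(e[0],-e[1])),np.linalg.norm(e),C.mean(0))
d=get_image("wrist");print(d["hand_eye"].round(3),d["vfov"],d["cx"],d["cy"]);np.save("w.npy",d,allow_pickle=True)
s=read_state();print(s["tcp_pos"],R.from_quat(s["orientation"],scalar_first=True).as_matrix().round(3))
cv2.imwrite("pics/w.png",d["img"])
E
```

```text
sc 0 [534.7  38.8] [29.9 22.6] 15.8 75.9 [535.3  38.9]
sc 1 [549.1  -9.1] [30.6 22.6] 16.9 75.8 [550.2  -8.9]
sc 2 [564.5 -56.3] [31.9 21.6] 16.8 68.3 [565.4 -55.9]
sc 3 [ 579.2 -104.1] [32.4 22.5] 17.6 76.0 [ 580.  -104.1]
yaw 17.295845965810436 149.62279851912996 [556.90100098 -32.68358564]
si 0 [528.   42.3] [28.  24.8] 13.2 77.3 [529.1  41.7]
si 1 [544.2  -5.5] [26.8 27.1] 12.2 77.0 [544.5  -5.9]
si 2 [554.6 -39.2] [28.2 56.7] 17.9 69.6 [556.5 -45.5]
si 3 [ 573.3 -100.6] [27.8 26.3] 15.7 77.2 [ 574. -100.]
yaw 17.618766694556577 149.89343166932255 [550.02954102 -25.73440361]
[[-1.00000e-03 -2.69000e-01  9.63000e-01 -1.42888e+02]
 [ 1.00000e+00 -0.00000e+00  1.00000e-03 -7.51000e-01]
 [-0.00000e+00  9.63000e-01  2.69000e-01 -6.91680e+01]
 [ 0.00000e+00  0.00000e+00  0.00000e+00  1.00000e+00]] 71.50279147139227 252.68366853131855 192.82200890788414
[5.99574958e+02 6.10854935e-02 2.30466079e+02] [[-0.001  1.     0.   ]
 [ 0.     0.    -1.   ]
 [-1.    -0.001 -0.   ]]
```

View pics/w.png

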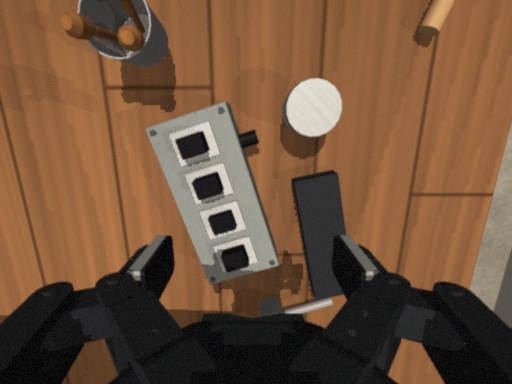

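The wrist view shows the caps at (191,145), (208,186), (221,222), (235,258) from left to right. I'll localise from these, since the two fixed cameras disagree by 6 mm.

```bash
cat >> h.py <<'E'
from scipy.spatial.transform import Rotation as R
def wpts(d,s):
    f=K(d); z=d["depth"]; v,u=np.mgrid[:z.shape[0],:z.shape[1]]
    P=np.stack([(u-d["cx"])*z/f,(v-d["cy"])*z/f,z,np.ones_like(z)],-1)@d["hand_eye"].T
    return P[...,:3]@R.from_quat(s["orientation"],scalar_first=True).as_matrix().T+s["tcp_pos"]
def wcaps(d,s,guess,latched=(2,)):
    P=wpts(d,s);g=d["img"].max(2);C=[]
    for i,c in enumerate(guess):
        q=P[(np.linalg.norm(P[...,:2]-c,axis=-1)<24)&(g<75)]
        lo,hi=(65,72) if i in latched else (73,82)
        q=q[(q[:,2]>lo)&(q[:,2]<hi)]
        if len(q)<20: print(i,"few",len(q)); C.append([np.nan]*2); continue
        r=cv2.minAreaRect(q[:,:2].astype(np.float32)); C.append(r[0]);print(i,np.round(r[0],1),np.round(r[1],1),round(r[2],1),"z",np.median(q[:,2]).round(1),q[:,:2].mean(0).round(1))
    C=np.array(C);e=C[3]-C[0];print("yaw",np.degrees(np.arctan2(e[0],-e[1])),np.linalg.norm(e),C.mean(0));return C
E
python3 - <<'E'
from h import *
d=np.load("w.npy",allow_pickle=True).item();s=read_state()
for n in ((191,145),(208,186),(221,222),(235,258)): print(wpts(d,s)[n[1],n[0]].round(1))
wcaps(d,s,[(532,41),(547,-7),(561,-54),(576,-102)])
P=wpts(d,s); h=P[...,2]
m=(h>85)&(h<125)&(np.arange(384)[:,None]<80)&(np.arange(512)[None]<200); print("cup",P[m].min(0),P[m].max(0))
E
```

```text
[531.2  40.9  76.9]
[547.7  -5.8  76.3]
[560.3 -52.8  69.3]
[577.1 -97.7  76.6]
0 [531.3  40. ] [29.  22.5] 17.9 z 77.2 [531.7  40.4]
1 [546.3  -7. ] [29.3 24.2] 18.0 z 77.0 [546.6  -6.2]
2 [561.4 -54.2] [28.7 24.5] 18.8 z 69.2 [561.5 -53.3]
3 [ 575.9 -101.8] [29.7 23.8] 17.9 z 76.8 [ 576.1 -100.8]
yaw 17.455055167941442 148.66156544564734 [553.73991394 -30.75573683]
cup [426.02673479 130.91431552  85.02717192] [495.17224785 175.46480603 107.16419372]
```

>>> arm_command(deltas=[{"dy": -0.012,"dz": -0.007,"dx": 0.015,"rx": -4,"hand": 1},{"dy": -0.03,"dz": -0.018,"dx": 0.04,"rx": -9,"hand": 1},{"dy": -0.05,"dz": -0.03,"dx": 0.075,"rx": -14,"hand": 1},{"dy": -0.064,"dz": -0.038,"dx": 0.1,"rx": -17,"hand": 1},{"dy": -0.0688,"dz": -0.0415,"dx": 0.115,"rx": -17.4,"hand": 1},{"dy": -0.0688,"dz": -0.0415,"dx": 0.115,"rx": -17.4,"hand": 1},{"dy": -0.0688,"dz": -0.0415,"dx": 0.115,"rx": -17.4,"hand": 1},{"dy": -0.0688,"dz": -0.0415,"dx": 0.115,"rx": -17.4,"hand": 1}], squeeze=20)

```text
schema error: expected keys dx, dy, dz, rx, ry, rz, hand
```

```bash
python3 - <<'E'
from h import *
s=read_state();print({k:np.round(s[k],3) for k in("clock","tcp_pos","force","width","dq")})
print(R.from_quat(s["orientation"],scalar_first=True).as_matrix().round(3))
d=get_image("wrist");cv2.imwrite("pics/w2.png",d["img"]);
wcaps(d,s,[(531.2,41.5),(546.1,-6.1),(561.1,-53.9),(576,-101.6)])
b=get_image("side");cv2.imwrite("pics/s2.png",b["img"][130:330,180:400])
c=np.hstack([cv2.resize(b["img"][100:292,200:400],(400,384)),cv2.resize(d["img"],(400,300))[:300] if 0 else d["img"][:, 60:460]])
cv2.imwrite("pics/c2.png",c)
E
```

```text
{'clock': np.float64(0.15), 'tcp_pos': array([5.99575e+02, 6.10000e-02, 2.30466e+02]), 'force': array([-0.221, -0.196, -0.051]), 'width': np.float64(85.358), 'dq': array([ 0.001,  0.001, -0.004,  0.001,  0.   , -0.001])}
[[-0.001  1.     0.   ]
 [ 0.     0.    -1.   ]
 [-1.    -0.001 -0.   ]]
0 [531.3  40. ] [28.9 22.5] 17.7 z 77.0 [531.6  40.4]
1 [546.1  -6.9] [29.3 24.1] 17.8 z 76.9 [546.4  -6.2]
2 [561.4 -54.1] [28.6 23.9] 18.7 z 69.1 [561.3 -53.3]
3 [ 576.  -101.8] [30.  24.1] 19.0 z 76.7 [ 576.1 -100.8]
yaw 17.502675967222547 148.70014230493467 [553.69586182 -30.70410585]
```

View pics/c2.png

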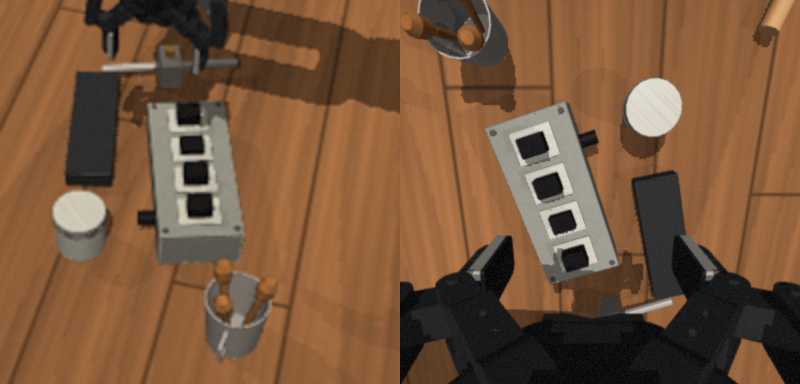

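The call was refused because every key must be present in each row, so nothing has moved and the views are unchanged: caps still down the row, cup at the bottom right of the side crop.

>>> arm_command(deltas=[{"dx": 0.015,"dy": -0.012,"dz": -0.007,"rx": -4,"ry": 0,"rz": 0,"hand": 1},{"dx": 0.04,"dy": -0.03,"dz": -0.018,"rx": -9,"ry": 0,"rz": 0,"hand": 1},{"dx": 0.075,"dy": -0.05,"dz": -0.03,"rx": -14,"ry": 0,"rz": 0,"hand": 1},{"dx": 0.1,"dy": -0.064,"dz": -0.038,"rx": -17,"ry": 0,"rz": 0,"hand": 1},{"dx": 0.115,"dy": -0.0688,"dz": -0.041,"rx": -17.4,"ry": 0,"rz": 0,"hand": 1},{"dx": 0.115,"dy": -0.0688,"dz": -0.041,"rx": -17.4,"ry": 0,"rz": 0,"hand": 1},{"dx": 0.115,"dy": -0.0688,"dz": -0.041,"rx": -17.4,"ry": 0,"rz": 0,"hand": 1},{"dx": 0.115,"dy": -0.0688,"dz": -0.041,"rx": -17.4,"ry": 0,"rz": 0,"hand": 1}], squeeze=20)

```text
clock: 1.05
tcp_pos: [533.2, 40.6, 118.4]
orientation: [0.571, 0.42, 0.569, -0.418]
force: [0.7, -0.2, -0.4]
width: -0.1
```

```bash
python3 - <<'E'
from h import *
s=read_state();print({k:np.round(s[k],3) for k in("clock","tcp_pos","force","width","dq")})
print(R.from_quat(s["orientation"],scalar_first=True).as_matrix().round(3))
b=get_image("side");d=get_image("wrist");a=get_image("scene")
c=np.hstack([cv2.resize(b["img"][130:255,230:350],(400,416),interpolation=cv2.INTER_CUBIC)[:384],d["img"][:, 60:460]])
cv2.imwrite("pics/c3.png",c)
wcaps(d,s,[(531.2,41.5),(546.1,-6.1),(561.1,-53.9),(576,-101.6)])
E
```

```text
{'clock': np.float64(1.05), 'tcp_pos': array([533.248,  40.613, 118.394]), 'force': array([ 0.663, -0.229, -0.418]), 'width': np.float64(-0.091), 'dq': array([-0.   , -0.004, -0.001,  0.002, -0.002, -0.001])}
[[ 0.004  0.955  0.298]
 [-0.     0.298 -0.955]
 [-1.     0.003  0.001]]
0 [529.8  40.8] [29.  23.7] 18.0 z 77.1 [529.3  42.3]
1 few 0
2 [560.2 -46.3] [7.8 9.2] 17.5 z 69.0 [560.  -45.5]
3 few 0
yaw nan nan [nan nan]
```

View pics/c3.png

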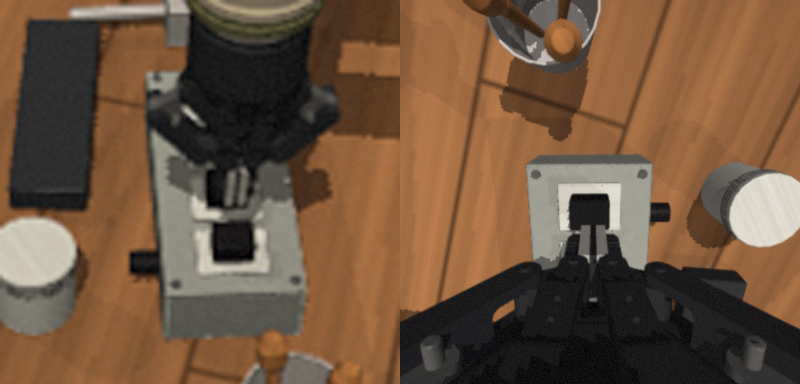

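The fingers are shut and lined up over the left cap, about 2 mm too far towards +x. I'll correct that and come down.

>>> arm_command(deltas=[{"dx": 0.01,"dy": -0.002,"dz": -0.001,"rx": 0,"ry": 0,"rz": 0,"hand": 1},{"dx": 0.023,"dy": -0.002,"dz": -0.001,"rx": 0,"ry": 0,"rz": 0,"hand": 1},{"dx": 0.033,"dy": -0.002,"dz": -0.001,"rx": 0,"ry": 0,"rz": 0,"hand": 1},{"dx": 0.037,"dy": -0.002,"dz": -0.001,"rx": 0,"ry": 0,"rz": 0,"hand": 1},{"dx": 0.037,"dy": -0.002,"dz": -0.001,"rx": 0,"ry": 0,"rz": 0,"hand": 1},{"dx": 0.037,"dy": -0.002,"dz": -0.001,"rx": 0,"ry": 0,"rz": 0,"hand": 1}])

```text
clock: 1.8
tcp_pos: [529.0, 41.4, 79.2]
orientation: [0.57, 0.419, 0.57, -0.419]
force: [0.4, 0.8, -1.3]
width: 0.1
```

>>> arm_command(deltas=[{"dx": 0.001,"dy": 0,"dz": 0,"rx": 0,"ry": 0,"rz": 0,"hand": 1},{"dx": 0.002,"dy": 0,"dz": 0,"rx": 0,"ry": 0,"rz": 0,"hand": 1},{"dx": 0.002,"dy": 0,"dz": 0,"rx": 0,"ry": 0,"rz": 0,"hand": 1}])

```text
clock: 2.1
tcp_pos: [529.2, 41.4, 77.5]
orientation: [0.57, 0.419, 0.57, -0.419]
force: [0.1, 0.1, -0.5]
width: -0.1
```

>>> arm_command(deltas=[{"dx": 0.001,"dy": 0,"dz": 0,"rx": 0,"ry": 0,"rz": 0,"hand": 1},{"dx": 0.0015,"dy": 0,"dz": 0,"rx": 0,"ry": 0,"rz": 0,"hand": 1},{"dx": 0.0015,"dy": 0,"dz": 0,"rx": 0,"ry": 0,"rz": 0,"hand": 1}])

```text
clock: 2.4
tcp_pos: [529.2, 41.4, 76.0]
orientation: [0.57, 0.419, 0.57, -0.419]
force: [-0.6, 0.6, 2.2]
width: 0.0
```

>>> arm_command(deltas=[{"dx": 0.001,"dy": 0,"dz": 0,"rx": 0,"ry": 0,"rz": 0,"hand": 1},{"dx": 0.0015,"dy": 0,"dz": 0,"rx": 0,"ry": 0,"rz": 0,"hand": 1},{"dx": 0.0015,"dy": 0,"dz": 0,"rx": 0,"ry": 0,"rz": 0,"hand": 1}])

```text
clock: 2.7
tcp_pos: [529.2, 41.4, 74.4]
orientation: [0.57, 0.419, 0.57, -0.418]
force: [1.3, -0.2, 2.7]
width: 0.0
```

Key 1 (leftmost) met the fingers at about 77 mm and gave with 2–3 N, so it is up. I'll lift off, then go to key 2.

>>> arm_command(deltas=[{"dx": -0.008,"dy": 0,"dz": 0,"rx": 0,"ry": 0,"rz": 0,"hand": 1},{"dx": -0.02,"dy": 0,"dz": 0,"rx": 0,"ry": 0,"rz": 0,"hand": 1},{"dx": -0.02,"dy": 0.001,"dz": 0.015,"rx": 0,"ry": 0,"rz": 0,"hand": 1},{"dx": -0.02,"dy": 0.0015,"dz": 0.037,"rx": 0,"ry": 0,"rz": 0,"hand": 1},{"dx": -0.02,"dy": 0.0015,"dz": 0.05,"rx": 0,"ry": 0,"rz": 0,"hand": 1},{"dx": -0.02,"dy": 0.0015,"dz": 0.05,"rx": 0,"ry": 0,"rz": 0,"hand": 1},{"dx": -0.02,"dy": 0.0015,"dz": 0.05,"rx": 0,"ry": 0,"rz": 0,"hand": 1},{"dx": -0.012,"dy": 0.0015,"dz": 0.05,"rx": 0,"ry": 0,"rz": 0,"hand": 1}])

```text
clock: 3.5
tcp_pos: [546.1, -5.5, 87.0]
orientation: [0.57, 0.419, 0.569, -0.418]
force: [0.8, 0.6, 1.1]
width: 0.2
```

>>> arm_command(deltas=[{"dx": 0.004,"dy": 0,"dz": 0,"rx": 0,"ry": 0,"rz": 0,"hand": 1},{"dx": 0.008,"dy": 0,"dz": 0,"rx": 0,"ry": 0,"rz": 0,"hand": 1},{"dx": 0.008,"dy": 0,"dz": 0,"rx": 0,"ry": 0,"rz": 0,"hand": 1}])

```text
clock: 3.8
tcp_pos: [544.8, -5.4, 77.3]
orientation: [0.57, 0.418, 0.57, -0.419]
force: [1.3, -1.2, 0.7]
width: 0.0
```

>>> arm_command(deltas=[{"dx": 0.001,"dy": 0,"dz": 0,"rx": 0,"ry": 0,"rz": 0,"hand": 1},{"dx": 0.0025,"dy": 0,"dz": 0,"rx": 0,"ry": 0,"rz": 0,"hand": 1},{"dx": 0.003,"dy": 0,"dz": 0,"rx": 0,"ry": 0,"rz": 0,"hand": 1},{"dx": 0.003,"dy": 0,"dz": 0,"rx": 0,"ry": 0,"rz": 0,"hand": 1}])

```text
clock: 4.2
tcp_pos: [545.5, -5.7, 75.5]
orientation: [0.57, 0.419, 0.57, -0.418]
force: [-1.1, 1.6, 1.7]
width: 0.3
```

>>> arm_command(deltas=[{"dx": 0.001,"dy": 0,"dz": 0,"rx": 0,"ry": 0,"rz": 0,"hand": 1},{"dx": 0.001,"dy": 0,"dz": 0,"rx": 0,"ry": 0,"rz": 0,"hand": 1},{"dx": 0.001,"dy": 0,"dz": 0,"rx": 0,"ry": 0,"rz": 0,"hand": 1}])

```text
clock: 4.5
tcp_pos: [545.6, -5.8, 74.4]
orientation: [0.57, 0.419, 0.57, -0.419]
force: [-0.5, 1.5, 2.1]
width: 0.0
```

>>> arm_command(deltas=[{"dx": 0,"dy": 0,"dz": 0,"rx": 0,"ry": 0,"rz": 0,"hand": 1}])

```text
clock: 4.6
tcp_pos: [545.5, -5.8, 74.4]
orientation: [0.57, 0.419, 0.57, -0.419]
force: [0.4, 1.9, 2.2]
width: -0.1
```

Key 2 also gives at about 2 N with its top at 77 mm, so it is up. I'll go to key 3, stopping at the up-key height first.

>>> arm_command(deltas=[{"dx": -0.008,"dy": 0,"dz": 0,"rx": 0,"ry": 0,"rz": 0,"hand": 1},{"dx": -0.02,"dy": 0,"dz": 0,"rx": 0,"ry": 0,"rz": 0,"hand": 1},{"dx": -0.02,"dy": 0,"dz": 0.015,"rx": 0,"ry": 0,"rz": 0,"hand": 1},{"dx": -0.02,"dy": 0,"dz": 0.037,"rx": 0,"ry": 0,"rz": 0,"hand": 1},{"dx": -0.02,"dy": 0,"dz": 0.05,"rx": 0,"ry": 0,"rz": 0,"hand": 1},{"dx": -0.02,"dy": 0,"dz": 0.05,"rx": 0,"ry": 0,"rz": 0,"hand": 1},{"dx": -0.02,"dy": 0,"dz": 0.05,"rx": 0,"ry": 0,"rz": 0,"hand": 1},{"dx": -0.012,"dy": 0,"dz": 0.05,"rx": 0,"ry": 0,"rz": 0,"hand": 1}])

```text
clock: 5.4
tcp_pos: [561.0, -53.3, 87.0]
orientation: [0.57, 0.419, 0.569, -0.418]
force: [0.1, -0.1, -0.6]
width: -0.2
```

>>> arm_command(deltas=[{"dx": 0.004,"dy": 0,"dz": 0,"rx": 0,"ry": 0,"rz": 0,"hand": 1},{"dx": 0.008,"dy": 0,"dz": 0,"rx": 0,"ry": 0,"rz": 0,"hand": 1},{"dx": 0.01,"dy": 0,"dz": 0,"rx": 0,"ry": 0,"rz": 0,"hand": 1},{"dx": 0.012,"dy": 0,"dz": 0,"rx": 0,"ry": 0,"rz": 0,"hand": 1},{"dx": 0.012,"dy": 0,"dz": 0,"rx": 0,"ry": 0,"rz": 0,"hand": 1}])

```text
clock: 5.9
tcp_pos: [560.1, -53.4, 73.9]
orientation: [0.57, 0.418, 0.57, -0.419]
force: [0.3, -0.9, 1.0]
width: 0.2
```

>>> arm_command(deltas=[{"dx": 0.001,"dy": 0,"dz": 0,"rx": 0,"ry": 0,"rz": 0,"hand": 1},{"dx": 0.002,"dy": 0,"dz": 0,"rx": 0,"ry": 0,"rz": 0,"hand": 1},{"dx": 0.003,"dy": 0,"dz": 0,"rx": 0,"ry": 0,"rz": 0,"hand": 1},{"dx": 0.004,"dy": 0,"dz": 0,"rx": 0,"ry": 0,"rz": 0,"hand": 1},{"dx": 0.004,"dy": 0,"dz": 0,"rx": 0,"ry": 0,"rz": 0,"hand": 1}])

```text
clock: 6.4
tcp_pos: [560.2, -53.6, 70.1]
orientation: [0.57, 0.419, 0.57, -0.419]
force: [0.4, -0.5, -0.1]
width: -0.1
```

>>> arm_command(deltas=[{"dx": 0.001,"dy": 0,"dz": 0,"rx": 0,"ry": 0,"rz": 0,"hand": 1},{"dx": 0.001,"dy": 0,"dz": 0,"rx": 0,"ry": 0,"rz": 0,"hand": 1},{"dx": 0.001,"dy": 0,"dz": 0,"rx": 0,"ry": 0,"rz": 0,"hand": 1}])

```text
clock: 6.7
tcp_pos: [560.4, -53.6, 69.4]
orientation: [0.57, 0.419, 0.57, -0.419]
force: [-0.4, 0.3, 0.9]
width: -0.2
```

>>> arm_command(deltas=[{"dx": 0.0005,"dy": 0,"dz": 0,"rx": 0,"ry": 0,"rz": 0,"hand": 1},{"dx": 0.001,"dy": 0,"dz": 0,"rx": 0,"ry": 0,"rz": 0,"hand": 1},{"dx": 0.001,"dy": 0,"dz": 0,"rx": 0,"ry": 0,"rz": 0,"hand": 1}])

```text
clock: 7.0
tcp_pos: [560.4, -53.6, 68.5]
orientation: [0.57, 0.419, 0.57, -0.419]
force: [-2.0, 0.4, 2.7]
width: -0.1
```

>>> arm_command(deltas=[{"dx": 0,"dy": 0,"dz": 0,"rx": 0,"ry": 0,"rz": 0,"hand": 1}])

```text
clock: 7.1
tcp_pos: [560.4, -53.6, 68.5]
orientation: [0.57, 0.419, 0.57, -0.419]
force: [-1.6, -1.1, 4.1]
width: -0.1
```

Key 3 meets the fingers at about 69 mm and resists with about 4 N, so it is the latched one. I'll tap key 4 before pressing it.

>>> arm_command(deltas=[{"dx": -0.012,"dy": 0,"dz": 0,"rx": 0,"ry": 0,"rz": 0,"hand": 1},{"dx": -0.026,"dy": 0,"dz": 0,"rx": 0,"ry": 0,"rz": 0,"hand": 1},{"dx": -0.026,"dy": 0,"dz": 0.015,"rx": 0,"ry": 0,"rz": 0,"hand": 1},{"dx": -0.026,"dy": 0,"dz": 0.037,"rx": 0,"ry": 0,"rz": 0,"hand": 1},{"dx": -0.026,"dy": 0,"dz": 0.05,"rx": 0,"ry": 0,"rz": 0,"hand": 1},{"dx": -0.026,"dy": 0,"dz": 0.05,"rx": 0,"ry": 0,"rz": 0,"hand": 1},{"dx": -0.02,"dy": 0,"dz": 0.05,"rx": 0,"ry": 0,"rz": 0,"hand": 1},{"dx": -0.014,"dy": 0,"dz": 0.05,"rx": 0,"ry": 0,"rz": 0,"hand": 1}])

```text
clock: 7.9
tcp_pos: [575.0, -100.8, 81.6]
orientation: [0.57, 0.419, 0.57, -0.419]
force: [1.2, 0.5, -0.3]
width: 0.4
```

>>> arm_command(deltas=[{"dx": 0.003,"dy": 0,"dz": 0,"rx": 0,"ry": 0,"rz": 0,"hand": 1},{"dx": 0.004,"dy": 0,"dz": 0,"rx": 0,"ry": 0,"rz": 0,"hand": 1},{"dx": 0.005,"dy": 0,"dz": 0,"rx": 0,"ry": 0,"rz": 0,"hand": 1},{"dx": 0.006,"dy": 0,"dz": 0,"rx": 0,"ry": 0,"rz": 0,"hand": 1},{"dx": 0.007,"dy": 0,"dz": 0,"rx": 0,"ry": 0,"rz": 0,"hand": 1},{"dx": 0.007,"dy": 0,"dz": 0,"rx": 0,"ry": 0,"rz": 0,"hand": 1}])

```text
clock: 8.5
tcp_pos: [575.5, -101.2, 75.5]
orientation: [0.57, 0.419, 0.57, -0.418]
force: [-0.4, 1.8, 1.0]
width: -0.2
```

>>> arm_command(deltas=[{"dx": 0.0005,"dy": 0,"dz": 0,"rx": 0,"ry": 0,"rz": 0,"hand": 1},{"dx": 0.001,"dy": 0,"dz": 0,"rx": 0,"ry": 0,"rz": 0,"hand": 1},{"dx": 0.001,"dy": 0,"dz": 0,"rx": 0,"ry": 0,"rz": 0,"hand": 1}])

```text
clock: 8.8
tcp_pos: [575.5, -101.2, 74.4]
orientation: [0.57, 0.419, 0.57, -0.418]
force: [1.5, 1.1, 0.8]
width: -0.1
```

>>> arm_command(deltas=[{"dx": 0.0005,"dy": 0,"dz": 0,"rx": 0,"ry": 0,"rz": 0,"hand": 1},{"dx": 0.001,"dy": 0,"dz": 0,"rx": 0,"ry": 0,"rz": 0,"hand": 1}])

```text
clock: 9.0
tcp_pos: [575.5, -101.3, 73.5]
orientation: [0.57, 0.419, 0.57, -0.419]
force: [-0.2, 1.4, 2.9]
width: -0.0
```

>>> arm_command(deltas=[{"dx": 0,"dy": 0,"dz": 0,"rx": 0,"ry": 0,"rz": 0,"hand": 1}])

```text
clock: 9.1
tcp_pos: [575.5, -101.3, 73.4]
orientation: [0.57, 0.419, 0.57, -0.419]
force: [0.6, 2.4, 2.6]
width: -0.1
```

>>> arm_command(deltas=[{"dx": 0,"dy": 0,"dz": 0,"rx": 0,"ry": 0,"rz": 0,"hand": 1}])

```text
clock: 9.2
tcp_pos: [575.5, -101.3, 73.4]
orientation: [0.57, 0.419, 0.57, -0.419]
force: [1.1, 1.8, 2.3]
width: -0.1
```

Key 4 is up: it met the fingers near 77 mm and gave at about 2.5 N. I'll go back to key 3 and press it.

>>> arm_command(deltas=[{"dx": -0.008,"dy": 0,"dz": 0,"rx": 0,"ry": 0,"rz": 0,"hand": 1},{"dx": -0.021,"dy": 0,"dz": 0,"rx": 0,"ry": 0,"rz": 0,"hand": 1},{"dx": -0.021,"dy": 0,"dz": -0.015,"rx": 0,"ry": 0,"rz": 0,"hand": 1},{"dx": -0.021,"dy": 0,"dz": -0.037,"rx": 0,"ry": 0,"rz": 0,"hand": 1},{"dx": -0.021,"dy": 0,"dz": -0.05,"rx": 0,"ry": 0,"rz": 0,"hand": 1},{"dx": -0.021,"dy": 0,"dz": -0.05,"rx": 0,"ry": 0,"rz": 0,"hand": 1},{"dx": -0.012,"dy": 0,"dz": -0.05,"rx": 0,"ry": 0,"rz": 0,"hand": 1},{"dx": -0.004,"dy": 0,"dz": -0.05,"rx": 0,"ry": 0,"rz": 0,"hand": 1}])

```text
clock: 10.0
tcp_pos: [560.5, -54.0, 76.7]
orientation: [0.57, 0.419, 0.57, -0.419]
force: [0.1, -0.6, -0.4]
width: -0.0
```

>>> arm_command(deltas=[{"dx": 0.004,"dy": 0,"dz": 0,"rx": 0,"ry": 0,"rz": 0,"hand": 1},{"dx": 0.007,"dy": 0,"dz": 0,"rx": 0,"ry": 0,"rz": 0,"hand": 1},{"dx": 0.01,"dy": 0,"dz": 0,"rx": 0,"ry": 0,"rz": 0,"hand": 1},{"dx": 0.012,"dy": 0,"dz": 0,"rx": 0,"ry": 0,"rz": 0,"hand": 1},{"dx": 0.014,"dy": 0,"dz": 0,"rx": 0,"ry": 0,"rz": 0,"hand": 1},{"dx": 0.0148,"dy": 0,"dz": 0,"rx": 0,"ry": 0,"rz": 0,"hand": 1},{"dx": 0.0148,"dy": 0,"dz": 0,"rx": 0,"ry": 0,"rz": 0,"hand": 1}])

```text
clock: 10.7
tcp_pos: [560.3, -54.0, 62.8]
orientation: [0.57, 0.419, 0.57, -0.419]
force: [-4.6, -1.6, 5.7]
width: -0.1
```

>>> arm_command(deltas=[{"dx": 0.0005,"dy": 0,"dz": 0,"rx": 0,"ry": 0,"rz": 0,"hand": 1},{"dx": 0.0005,"dy": 0,"dz": 0,"rx": 0,"ry": 0,"rz": 0,"hand": 1},{"dx": 0.0005,"dy": 0,"dz": 0,"rx": 0,"ry": 0,"rz": 0,"hand": 1},{"dx": 0.0005,"dy": 0,"dz": 0,"rx": 0,"ry": 0,"rz": 0,"hand": 1}])

```text
clock: 11.1
tcp_pos: [560.4, -54.0, 62.5]
orientation: [0.57, 0.419, 0.57, -0.419]
force: [-3.2, -0.9, 6.1]
width: -0.2
```

>>> arm_command(deltas=[{"dx": 0.0005,"dy": 0,"dz": 0,"rx": 0,"ry": 0,"rz": 0,"hand": 1},{"dx": 0.001,"dy": 0,"dz": 0,"rx": 0,"ry": 0,"rz": 0,"hand": 1},{"dx": 0.001,"dy": 0,"dz": 0,"rx": 0,"ry": 0,"rz": 0,"hand": 1},{"dx": 0.001,"dy": 0,"dz": 0,"rx": 0,"ry": 0,"rz": 0,"hand": 1}])

```text
clock: 11.5
tcp_pos: [560.5, -53.9, 62.1]
orientation: [0.57, 0.419, 0.57, -0.419]
force: [-7.5, 0.6, 10.0]
width: -0.0
```

At the stop: 62.1 mm and 10 N. Now I'll lift well clear and back off so the cameras can see.

>>> arm_command(deltas=[{"dx": -0.015,"dy": 0,"dz": 0,"rx": 0,"ry": 0,"rz": 0,"hand": 1},{"dx": -0.04,"dy": 0,"dz": 0,"rx": 0,"ry": 0,"rz": 0,"hand": 1},{"dx": -0.075,"dy": 0,"dz": 0,"rx": 0,"ry": 0,"rz": 0,"hand": 1},{"dx": -0.11,"dy": 0.005,"dz": 0,"rx": 0,"ry": 0,"rz": 0,"hand": 1},{"dx": -0.145,"dy": 0.015,"dz": 0.005,"rx": 0,"ry": 0,"rz": 0,"hand": 1},{"dx": -0.165,"dy": 0.025,"dz": 0.01,"rx": 0,"ry": 0,"rz": 0,"hand": 1},{"dx": -0.17,"dy": 0.03,"dz": 0.01,"rx": 0,"ry": 0,"rz": 0,"hand": 1},{"dx": -0.17,"dy": 0.03,"dz": 0.01,"rx": 0,"ry": 0,"rz": 0,"hand": 1}])

```text
clock: 12.3
tcp_pos: [592.8, -54.0, 231.9]
orientation: [0.57, 0.419, 0.569, -0.418]
force: [0.1, 0.2, -1.5]
width: -0.4
```

>>> arm_command(deltas=[{"dx": 0,"dy": 0,"dz": 0,"rx": 0,"ry": 0,"rz": 0,"hand": 1},{"dx": 0,"dy": 0,"dz": 0,"rx": 0,"ry": 0,"rz": 0,"hand": 1},{"dx": 0,"dy": 0,"dz": 0,"rx": 0,"ry": 0,"rz": 0,"hand": 1},{"dx": 0,"dy": 0,"dz": 0,"rx": 0,"ry": 0,"rz": 0,"hand": 1},{"dx": 0,"dy": 0,"dz": 0,"rx": 0,"ry": 0,"rz": 0,"hand": 1},{"dx": 0,"dy": 0,"dz": 0,"rx": 0,"ry": 0,"rz": 0,"hand": 1},{"dx": 0,"dy": 0,"dz": 0,"rx": 0,"ry": 0,"rz": 0,"hand": 1},{"dx": 0,"dy": 0,"dz": 0,"rx": 0,"ry": 0,"rz": 0,"hand": 1}])

```text
clock: 13.1
tcp_pos: [592.0, -54.2, 231.1]
orientation: [0.57, 0.419, 0.57, -0.419]
force: [1.2, 1.1, -0.3]
width: 0.2
```

>>> arm_command(deltas=[{"dx": 0,"dy": 0,"dz": 0,"rx": 0,"ry": 0,"rz": 0,"hand": 1},{"dx": 0,"dy": 0,"dz": 0,"rx": 0,"ry": 0,"rz": 0,"hand": 1},{"dx": 0,"dy": 0,"dz": 0,"rx": 0,"ry": 0,"rz": 0,"hand": 1},{"dx": 0,"dy": 0,"dz": 0,"rx": 0,"ry": 0,"rz": 0,"hand": 1},{"dx": 0,"dy": 0,"dz": 0,"rx": 0,"ry": 0,"rz": 0,"hand": 1},{"dx": 0,"dy": 0,"dz": 0,"rx": 0,"ry": 0,"rz": 0,"hand": 1},{"dx": 0,"dy": 0,"dz": 0,"rx": 0,"ry": 0,"rz": 0,"hand": 1},{"dx": 0,"dy": 0,"dz": 0,"rx": 0,"ry": 0,"rz": 0,"hand": 1}])

```text
clock: 13.9
tcp_pos: [592.0, -54.2, 231.0]
orientation: [0.57, 0.419, 0.57, -0.419]
force: [-0.4, 0.3, 0.1]
width: -0.0
```

>>> arm_command(deltas=[{"dx": 0,"dy": 0,"dz": 0,"rx": 0,"ry": 0,"rz": 0,"hand": 1},{"dx": 0,"dy": 0,"dz": 0,"rx": 0,"ry": 0,"rz": 0,"hand": 1},{"dx": 0,"dy": 0,"dz": 0,"rx": 0,"ry": 0,"rz": 0,"hand": 1},{"dx": 0,"dy": 0,"dz": 0,"rx": 0,"ry": 0,"rz": 0,"hand": 1},{"dx": 0,"dy": 0,"dz": 0,"rx": 0,"ry": 0,"rz": 0,"hand": 1},{"dx": 0,"dy": 0,"dz": 0,"rx": 0,"ry": 0,"rz": 0,"hand": 1}])

```text
clock: 14.5
tcp_pos: [592.0, -54.2, 231.0]
orientation: [0.57, 0.419, 0.57, -0.419]
force: [0.5, 0.7, -0.5]
width: -0.2
```

```bash
python3 - <<'E'
from h import *
a=get_image("scene");P=pts(a);g=a["img"].max(2)
a0=np.load("scene.npy",allow_pickle=True).item()
for nm,d in(("before",a0),("after",a)):
  P=pts(d);g=d["img"].max(2)
  for c in((534.7,38.8),(549.1,-9.1),(564.5,-56.3),(579.2,-104.1)):
    q=P[(np.linalg.norm(P[...,:2]-c,axis=-1)<9)&(g<70)&(P[...,2]<90)]
    print(nm,len(q),np.median(q[:,2]).round(1))
s=read_state();d=get_image("wrist");print(s["tcp_pos"],s["clock"])
wcaps(d,s,[(531.2,41.5),(546.1,-6.1),(561.1,-53.9),(576,-101.6)],())
cv2.imwrite("pics/end.png",np.hstack([cv2.resize(a["img"][110:290,110:350],(400,300)),cv2.resize(a0["img"][110:290,110:350],(400,300))]))
E
```

```text
before 38 75.9
before 43 75.8
before 40 68.4
before 44 76.0
after 38 75.3
after 38 75.7
after 44 76.0
after 43 75.9
[591.9510227  -54.15483436 231.00788886] 14.55
0 [531.2  39.7] [28.9 22. ] 17.3 z 77.1 [531.   39.7]
1 [545.8  -7.6] [28.6 22.3] 17.4 z 77.1 [546.   -7.2]
2 [560.8 -54.3] [28.7 23.3] 17.8 z 77.0 [561.  -53.9]
3 [ 576.  -101.2] [28.7 23.4] 15.3 z 77.0 [ 576.  -100.9]
yaw 17.66220707358644 147.88609804656238 [553.45933533 -30.84904671]
```

View pics/end.png

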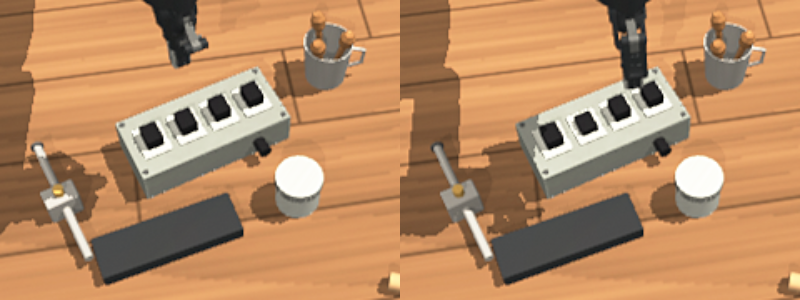

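The after view (left) shows all four caps standing up, and the cup, canister, slate and gauge where they were before (right). The wrist depth puts all four tops at 77 mm.

```bash
python3 -c "
from rig import ticket; print(ticket.close_job())"
```

```text
the job is handed in; nothing more can be done
None
```

All four keys now stand up, and the job was handed in at about 14.6 s of the 48 s allowed.

- **Taps:** I tapped the four keys in order from the robot's left to its right with the shut fingertips. Keys 1, 2 and 4 met the fingers at about 77 mm and gave at 2–3 N, so they were up. Key 3 met them at about 69 mm and held about 4 N, so it was the latched one. The deepest tap was about 3.6 mm, on key 4.
- **Press:** I pressed key 3 to its stop at 62.1 mm with 10 N, held it, then lifted well clear and waited more than 2 s.
- **Last checks:** The wrist camera put all four cap tops at 77.0–77.1 mm. The scene camera showed key 3 going from 68.4 to 76.0 mm. In before and after pictures the cup, canister, slate and gauge have not visibly moved. The arm was clear of everything.
- **Disagreements:** The fixed cameras first differed by about 6 mm on where the box stood, so I used the wrist camera, which agreed with their average. The scene camera still reads about 1 mm low. Force noise was about 1 N, so I deepened or repeated weak tap readings to be sure. One move call was refused for its format before anything moved.

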